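Hang the ear defenders on the bar under the shelf

ROBOT

A 6-joint arm with a two-finger parallel gripper is mounted at the origin on a cart in front of the work surface, level with it; the furniture and walls round the work are solid. World frame = base frame: x ahead of the robot, y to its left, z up, the work surface at z = 0. Lengths are in m, angles in rad, forces in N, time in s.
With the tool pointing down it reaches from about 0.35 to 0.775 m from the base axis. Payload 7.3 kg.
Tool frame: the origin (TCP) lies on the centre line of the jaws, within the pads' length; the fingertips stand 17 mm ahead of it and the grasp point (between the pads) lies 2 mm behind it (robot.tip_extent is the distance from the TCP to the fingertips, in m); z points along the fingers, y is the line along which they close (so a half turn about z gives the same grasp; the last joint's range is limited). The gripper opens to 92 mm and grips with 3 to 60 N. Pads are 19 mm wide; open, the fingers measure 130 mm over their backs; the gripper's body (75 mm by 190 mm) begins 47 mm behind the grasp point.
Start: joints at [-1.287, 0.342, 1.524, -0, 1.275, -0.146], TCP at [0.219, -0.477, 0.244] pointing down, gripper open.
Joint ranges: [-2.53, 2.53], [-0.77, 2.02], [0.04, 2.7], [-1, 4.14], [0.28, 2.66], [-3.11, 3.11]. Speed limits (rad/s): [2.57, 2.57, 3.14, 3.14, 3.14, 3.14].

INTERFACE

Orientations are given as [roll, pitch, yaw] about the fixed x, y, z axes, in that order (R = Rz(yaw) Ry(pitch) Rx(roll)).
In Python, from cell import robot gives the robot as it stands.
- The arm moves only by the tool step_arm, never from a script. Its argument "motion" is a list of rows, each a list of 2 entries, a list of its own where there are three numbers: the shift along the tool's x, y, z in units of 60 mm (1.0 is 60 mm), then the turn about the tool's z in rad. In form: [[[x, y, z], spin], ...]. A call has 1 to 10 rows; each row is the pose to reach, as a shift and turn from the pose commanded when the call began, along the tool's axes at that moment; what a row does not reach only later rows make up. A row lasts 1/8 s, in which the tool goes at most 62.5 mm and 10.7 degrees, less where a joint would pass 70% of its speed; a pose out of reach is approached as far as the arm can. A call with a gripper value outside its range is refused whole. "hand" is the closure in counts, from 0 (fully open) to 255 (shut), set as the call begins (left out, the last holds). The fingers move at their own pace and stop on an object; "squeeze" is the grip in N (left out, the last holds). Time passes only in rows, so rows that repeat a pose let the fingers close. It gives the time, the measured TCP pose, the force, the opening and the grip force at its end, in the units of the state.
- robot.observe(): the state, without advancing time (a new reading comes with each control period).
- robot.read_camera(name): name is "scene" or "top"; returns a dict with "pixels" (384x512x3 uint8, red, green, blue), "intrinsics" (3x3 intrinsics, pixels), "xyz" and "rotation" of the camera in the world. Camera axes: x right, y up, looking along -z (the intrinsics and any distortion apply to the point x, -y, -z); pixel columns grow to the right and rows downward; lengths in m; the calibration is good to about 2 mm. A picture is of the moment at which its call begins. There is no depth.
- robot.hand_in(): hands the job in; it is judged then, once.
The state is a dict: "time": time; "qpos": joint angles; "qvel": joint speeds; "joint_efforts": joint torques, N m; "tool_pos": TCP position; "tool_rot": TCP orientation; "contact_force": force on the tool from outside, world axes, zero at the start; "torque": the same for the moment, N m; "opening": finger opening in m; "grip_force": force on a finger pad.
Only numpy, scipy, OpenCV 4.12 (cv2) and the standard library are available. Lean on these libraries where they do the work, as an engineer would, in place of code of your own. Each camera call takes 0.05 s, during which the arm holds its last target. There are 200 camera calls.

TASK

Hang the ear defenders up on the wooden bar of the plywood rack, headband draped across the bar near its middle with one cup in front of the bar and one behind. The bar's height is adjustable and not known, so feel for it: set the band down gently on the bar and keep hold for a moment to be sure it rests there before letting go, so that they hang upright and nearly still. Do not hit the rack or its shelf with the robot, and leave the sanding block and the tin where they are.

Things in the scene. Friction and masses are not known exactly. Their poses are not given: they have to be found in the camera images.
- ear_defenders: rigid ear defenders, about 250 g, standing on their two cups on the worktop: 153 mm across the cups (own x), 58 mm deep (own y), 125 mm tall. Origin midway between the cups, level with their undersides; own z up. Each cup is 70 mm tall, own x from 40 to 76 mm to its side, so 80 mm free between them. Same front and back.
- band_centre (a point): centre of the black headband, 62 mm above the ear defenders' origin. The band is a half ring in their own x-z plane: inner radius 53 mm, outer 63 mm, 26 mm wide along own y: grip it across this width, off the crown so that the fingers clear the bar. Grip with 40 to 70 N; let go slowly, a sudden release can flick it round.
- band_crown (a point): point under the crown of the headband, in the middle of its width, 115 mm above the ear defenders' origin: the point that shall lie on the bar
- rack: fixed plywood rack. Origin on the worktop straight below the bar's middle; own y along the bar, own x to the back, away from the open front. The bar is a level dowel 20 mm thick, 260 mm long, between two cheeks 15 mm thick. It is clamped in upright slots: its top is anywhere from 130 to 160 mm above the worktop, not reported; it holds firm under 35 N.
- shelf_edge (a point): middle of the lower front edge of the rack's shelf, 420 mm above the worktop and 30 mm in front of the bar. Shelf (15 mm thick) and cheeks reach from here to 140 mm behind the bar, so a gripper pointing straight down cannot get over the bar: come from the front, tool leaning back 23 to 40 degrees. A low rail joins the cheeks 121 mm behind the bar.
- sanding_block: sanding block, 61x117x35 mm, loose bystander on the worktop; origin centre of the underside
- filler_tin: small round tin, 65 mm across, 62 mm tall, loose bystander on the worktop; origin centre of the underside
Not all that is in view belongs to the job. Of the things that look like the ear_defenders, the largest one is meant.

How it is judged:
On the way, in this order (a step that is already met when the one before it is completed fails the run):
1. the ear defenders are lifted off the worktop in the gripper (height (world z) of ear_defenders above 0.05 m and contact force between the fingers and ear_defenders above 1 N), for 0.2 s.
2. the headband is set down on the bar, at rest, while still held (x of band_crown in the frame of rack between -0.02 and 0.02 m and y of band_crown in the frame of rack between -0.06 and 0.06 m and z of band_crown in the frame of rack between 0.123 and 0.17 m and contact force between ear_defenders and rack above 0.3 N and contact force between the fingers and ear_defenders above 1 N and linear speed of ear_defenders below 0.03 m/s), for 0.2 s.
At the end, for the whole second after the job is handed in: the ear defenders hang from the bar alone: crown of the band within 20 mm of the bar across it and 60 mm of its middle along it, turned less than 0.8 rad from square, upright within 0.25 rad, cups clear of the worktop, nearly still (under 60 mm/s, 0.8 rad/s), released (x of band_crown in the frame of rack between -0.02 and 0.02 m and y of band_crown in the frame of rack between -0.06 and 0.06 m and z of band_crown in the frame of rack between 0.123 and 0.17 m and angle between ear_defenders's own z axis and vertical below 0.25 rad and angle between the y axis of ear_defenders and the y axis of rack, either way round below 0.8 rad and contact force between ear_defenders and rack above 0.8 N and linear speed of ear_defenders below 0.06 m/s and angular speed of ear_defenders below 0.8 rad/s and height (world z) of ear_defenders above 0.01 m); the robot touches nothing.
It fails at once if the ear defenders are pressed on the rack with more than 35 N (contact force between ear_defenders and rack above 35 N).
It fails at once if the robot hits the rack, its shelf or its bar (more than 8 N) (contact force between the arm and rack above 8 N).
It fails at once if the fingers hit the rack or its bar (more than 8 N) (contact force between the fingers and rack above 8 N).
It fails at once if the sanding block is moved by more than 30 mm (distance of sanding_block from where it was at the start of the episode above 0.03 m).
It fails at once if the tin is moved by more than 30 mm (distance of filler_tin from where it was at the start of the episode above 0.03 m).
It also fails if it takes over 64 s, if anything falls off the work surface, if the arm or the gripper's body presses on something with over 40 N, if the wrist force passes 120 N, or if a joint passes its speed limit or range.

## Working session

There is one attempt and no reset: what is moved stays moved. The work goes in short steps, Python scripts to look and compute and a tool call to move; the robot and the scene stay as the last step left them, time stands still between calls to the robot, and variables do not carry over. Pictures are saved under pics/ and viewed, at most 13 in all, crops included, and the job is handed in when it is done.

Besides the shell and the picture viewer there is one more tool, called after "Request:" as name(argument=value, ...), one argument or row to a line, values as JSON. step_arm: Moves the arm, as the interface text tells. Its arguments: {"type":"object","properties":{"motion":{"type":"array"},"hand":{"type":"number"},"squeeze":{"type":"number"}},"required":["motion"]}

```bash
mkdir -p pics
cat > h.py <<'E'
import numpy as np, cv2
from cell import robot
from scipy.spatial.transform import Rotation as R
def cam(n,save=None):
    c=robot.read_camera(n)
    if save: cv2.imwrite('pics/'+save,c['pixels'][:,:,::-1])
    return c
def rot(c):
    r=np.array(c['rotation'],float)
    return r if r.shape==(3,3) else R.from_euler('xyz',r).as_matrix()
def ray(c,u,v):
    K=np.array(c['intrinsics']); d=np.array([(u-K[0,2])/K[0,0],-(v-K[1,2])/K[1,1],-1.])
    return np.array(c['xyz']),rot(c)@d
def on(c,u,v,z):
    o,d=ray(c,u,v); return o+d*(z-o[2])/d[2]
def proj(c,p):
    K=np.array(c['intrinsics']); q=rot(c).T@(np.array(p)-np.array(c['xyz']))
    return K[0,0]*q[0]/-q[2]+K[0,2], K[1,1]*q[1]/q[2]+K[1,2]
E
python3 - <<'E'
from h import *
a=cam('scene','s0.png');b=cam('top','t0.png')
for c in(a,b):print({k:np.round(c[k],3).tolist() for k in c if k!='pixels'},c.keys())
o=robot.observe();print(o)
E
```

```text
{'intrinsics': [[412.002, 0.0, 257.942], [0.0, 412.002, 198.788], [0.0, 0.0, 1.0]], 'xyz': [-0.61, -0.647, 0.941], 'rotation': [1.081, -0.002, -1.091]} dict_keys(['pixels', 'intrinsics', 'xyz', 'rotation'])
{'intrinsics': [[385.916, 0.0, 252.875], [0.0, 385.916, 192.701], [0.0, 0.0, 1.0]], 'xyz': [0.396, -0.067, 1.261], 'rotation': [0.082, 0.004, -1.594]} dict_keys(['pixels', 'intrinsics', 'xyz', 'rotation'])
{'time': 0.1, 'qpos': array([-1.28698559e+00,  3.42658641e-01,  1.52493199e+00,  1.36599805e-05,
        1.27541532e+00, -1.46044101e-01]), 'qvel': array([ 4.67787959e-04,  1.48841529e-04, -3.67616563e-03, -2.81254331e-04,
        1.90274277e-05, -2.96842256e-04]), 'joint_efforts': array([ 1.25245693e-03, -4.32006383e+01, -2.44694960e+01,  7.19551393e-02,
        5.26176696e-02, -6.50677021e-05]), 'tool_pos': array([ 0.21869197, -0.47689902,  0.24310788]), 'tool_rot': array([-3.14019630e+00, -2.18594757e-04,  4.29850704e-01]), 'contact_force': array([0.60294866, 0.55912101, 0.4968247 ]), 'torque': array([-0.03945605,  0.05825505, -0.01306979]), 'grip_force': 0.0, 'opening': 0.09215864556037917}
```

View pics/s0.png

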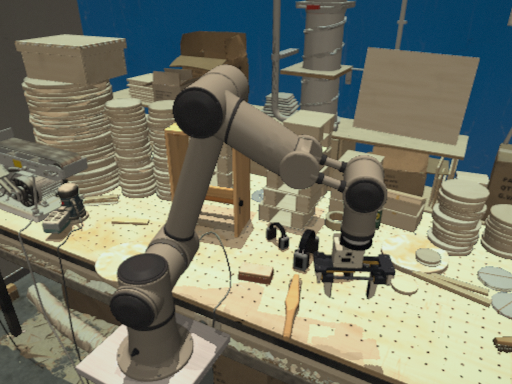

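View pics/t0.png

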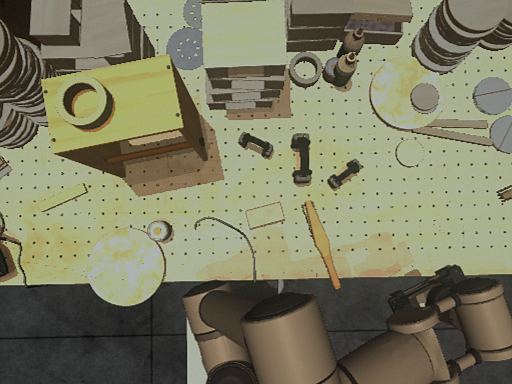

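The scene view shows the rack behind the arm at about (210,180). Three things look like ear defenders, given here by their top-view pixels: (256,144) small, (302,159) largest, and (344,174) small. I choose (302,159) and check it in a close crop together with the rack.

Run:
```python
from h import *
t=cv2.imread('pics/t0.png');s=cv2.imread('pics/s0.png')
a=cv2.resize(t[50:210,30:230],None,fx=2,fy=2,interpolation=cv2.INTER_CUBIC)
b=cv2.resize(t[120:200,230:370],(400,229),interpolation=cv2.INTER_CUBIC)
c=cv2.resize(s[110:250,155:330],(400,320),interpolation=cv2.INTER_CUBIC)
d=np.zeros((600,800,3),np.uint8);d[:320,:400]=a;d[:320,400:]=c;d[330:559,:400]=b
d[330:530,400:600]=cv2.resize(s[215:275,260:320],(200,200))
cv2.imwrite('pics/c1.png',d)
T=robot.read_camera('top')
m=(t.max(2)<75).astype(np.uint8);m[215:]=0;m[:120]=0;m[:,:230]=0;m[:,370:]=0
n,l,st,ce=cv2.connectedComponentsWithStats(m)
for i in range(1,n):
    if st[i,4]>60:
        pts=np.argwhere(l==i)[:,::-1].astype(np.float32);r=cv2.minAreaRect(pts);bx=cv2.boxPoints(r)
        print(st[i],ce[i],r,[np.round(on(T,*p,0.07)[:2],3).tolist() for p in bx])
```

```text
[239 133  34  25 262] [255.72137405 143.41603053] ((256.080322265625, 144.77488708496094), (33.24803924560547, 14.36467456817627), 25.34617805480957) [[0.647, -0.022], [0.688, -0.042], [0.641, -0.135], [0.6, -0.115]]
[291 136  21  48 512] [301.94726562 157.52539062] ((301.0321350097656, 159.4979248046875), (46.64495849609375, 18.413330078125), 86.3086166381836) [[0.667, -0.187], [0.669, -0.244], [0.522, -0.248], [0.52, -0.191]]
[330 161  29  26 236] [346.52542373 172.15677966] ((345.3999938964844, 172.8000030517578), (12.629633903503418, 29.469146728515625), 52.12501525878906) [[0.538, -0.305], [0.593, -0.38], [0.561, -0.403], [0.506, -0.328]]
```

View pics/c1.png

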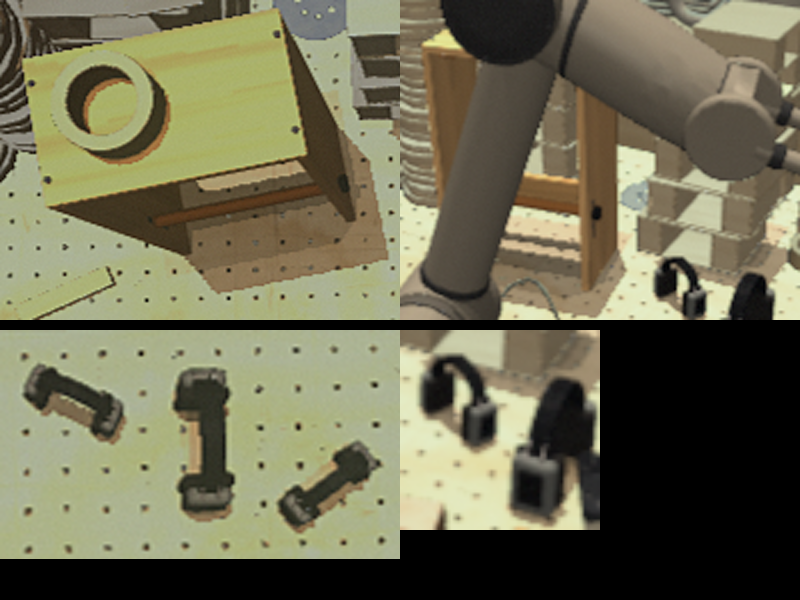

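The crop confirms that the thing at (302,159) is clearly the largest, about 150 mm long against about 100 mm for the others, with its own x along world x. The shelf top shows at top-view corners (41,80), (170,56), (182,128) and (54,154). The bar clamp knob shows in the scene view at about (241,203).

Run:
```python
from h import *
from scipy.optimize import least_squares
T=cam('top');S=cam('scene')
g=cv2.cvtColor(T['pixels'],cv2.COLOR_RGB2GRAY)
c0=np.array([[41,80],[170,56],[182.5,128],[54,154]],np.float32)
c=cv2.cornerSubPix(g,c0.copy().reshape(-1,1,2),(4,4),(-1,-1),(3,50,.01)).reshape(-1,2);print(c)
for q in (c0,c):
    P=np.array([on(T,*p,.435)[:2] for p in q])
    L=np.array([[.14,.145],[.14,-.145],[-.03,-.145],[-.03,.145]])
    def f(v):
        r=np.array([[np.cos(v[2]),-np.sin(v[2])],[np.sin(v[2]),np.cos(v[2])]]);return (L@r.T+v[:2]-P).ravel()
    s=least_squares(f,[.5,.3,0]);print('rack',s.x.round(4),(s.fun*1e3).round(1))
x,y,th=s.x;ex=np.array([np.cos(th),np.sin(th),0]);ey=np.array([-np.sin(th),np.cos(th),0]);O=np.array([x,y,0])
# knob on right cheek outer plane
for off in(.145,.15):
    o,d=ray(S,241.2,202.7);A=O-ey*off
    k=((A-o)@ey)/(d@ey);p=o+k*d;print('knob',p.round(3),'rackx',((p-O)@ex).round(3))
for cr in((155,220),(345,185)):
    u,v=cr[0]/2+30,cr[1]/2+50
    for z in(.12,.15):
        p=on(T,u,v,z)-O;print('bar end',z,(p@ex).round(3),(p@ey).round(3))
# defenders : edges
print('tool tin?',on(T,160,229,.06).round(3),'block',on(T,266,215,.035).round(3))
m=(T['pixels'].max(2)<75).astype(np.uint8)
m2=np.zeros_like(m);m2[130:188,286:316]=m[130:188,286:316]
for v in range(132,187,3):
    w=np.where(m2[v])[0]
    if len(w):print(v,w.min(),w.max(),on(T,w.min()-.5,v,.125).round(3)[:2],on(T,w.max()+.5,v,.125).round(3)[1],'z.07:',on(T,w.min()-.5,v,.07).round(3)[:2],on(T,w.max()+.5,v,.07).round(3)[1],'z0:',on(T,w.min()-.5,v,0).round(3)[:2])
ms=(S['pixels'].max(2)<60)[222:275,288:325].astype(int)
for i,r in enumerate(ms[::2]):print(222+2*i,''.join('.#'[k] for k in r))
```

```text
[[ 41.        80.      ]
 [166.20508   53.572975]
 [182.5      128.      ]
 [ 53.261448 153.26553 ]]
rack [0.6115 0.2289 0.1731] [ 0.4  0.4  2.7 -0.3 -1.9 -3.2 -1.2  3. ]
rack [0.6135 0.2308 0.1844] [ 0.4  3.6  0.2 -4.9  1.8 -1.4 -2.4  2.7]
knob [0.669 0.094 0.135] rackx 0.029
knob [0.656 0.086 0.144] rackx 0.015
bar end 0.12 0.01 0.137
bar end 0.15 0.003 0.127
bar end 0.12 0.003 -0.152
bar end 0.15 -0.004 -0.154
tool tin? [0.389 0.225 0.06 ] block [ 0.425 -0.105  0.035]
138 293 306 [ 0.65  -0.187] -0.229 z.07: [ 0.663 -0.193] -0.237 z0: [ 0.678 -0.201]
141 292 309 [ 0.641 -0.184] -0.238 z.07: [ 0.653 -0.19 ] -0.246 z0: [ 0.668 -0.197]
144 292 308 [ 0.632 -0.184] -0.235 z.07: [ 0.644 -0.19 ] -0.243 z0: [ 0.658 -0.197]
147 291 307 [ 0.623 -0.181] -0.231 z.07: [ 0.634 -0.186] -0.239 z0: [ 0.648 -0.193]
150 299 308 [ 0.614 -0.204] -0.234 z.07: [ 0.624 -0.211] -0.242 z0: [ 0.638 -0.219]
153 300 308 [ 0.605 -0.207] -0.234 z.07: [ 0.615 -0.214] -0.242 z0: [ 0.628 -0.222]
156 300 308 [ 0.596 -0.207] -0.233 z.07: [ 0.605 -0.213] -0.241 z0: [ 0.618 -0.222]
159 301 308 [ 0.587 -0.209] -0.233 z
[... 1151 characters left out ...]
...##################.......
244 ............##################.......
246 ...........###################.......
248 ............##################.......
250 ........#..###..#############........
252 ...........###..##############.......
254 ...................##....###########.
256 ....................#....############
258 ......#########....##.....###########
260 ......##########..###.....###########
262 ......##########..###.....###########
264 ......##########..###......#.########
266 ......##########..##.......####.#####
268 ..........#####............##########
270 ...........................##########
272 .............................#....###
274 ..................................###
```

The defenders' origin is at about (0.596, -0.219), with yaw about 0. The rack origin is at about (0.612, 0.230), with yaw about 0.18. The moves have no tilt axis, so I first test what the arm does at the edge of its reach, going straight up from open space.

Request:
step_arm(
  motion=[
    [[0,0,-1],0],
    [[0,0,-2],0],
    [[0,0,-3],0],
    [[0,0,-4],0],
    [[0,0,-5],0],
    [[0,0,-6],0],
    [[0,0,-7],0],
    [[0,0,-7],0],
  ],
  hand=0,
)

```text
time: 1.25
tool_pos: [0.1966, -0.4287, 0.6646]
tool_rot: [-3.081, -0.016, 0.429]
contact_force: [-19.6, 56.8, 4.1]
opening: 0.0921
grip_force: 0.0
```

Run:
```python
from h import *
o=robot.observe();print(o['time'],o['qpos'].round(3),o['tool_pos'].round(4),o['tool_rot'].round(3))
```

```text
1.25 [-1.308  0.51   0.036  0.013  2.658 -0.155] [ 0.1966 -0.4287  0.6646] [-3.081 -0.016  0.429]
```

Request:
step_arm(
  motion=[
    [[0,0,0.2],0],
    [[0,0,0.6],0],
    [[0,0,1.2],0],
    [[0,0,1.2],0],
  ],
)

```text
time: 1.75
tool_pos: [0.1958, -0.4238, 0.589]
tool_rot: [-3.07, -0.018, 0.429]
contact_force: [-0.6, -0.4, 0.6]
opening: 0.0918
grip_force: 0.0
```

Run:
```python
from h import *
o=robot.observe();print(o['time'],o['qpos'].round(3),o['tool_pos'].round(4),o['tool_rot'].round(3),R.from_euler('xyz',o['tool_rot']).as_matrix()[:,2],o['contact_force'])
```

```text
1.75 [-1.306  0.292  0.662  0.008  2.261 -0.16 ] [ 0.1958 -0.4238  0.589 ] [-3.07  -0.018  0.429] [-0.01327676  0.07218076 -0.9973032 ] [-0.55423961 -0.35474308  0.56258109]
```

Useful: the reached tilt persists, so pushing outward past full reach should lean the tool outward, which is the sign I need. I fit the arm's geometry and check the free space there.

```bash
cat >> h.py <<'E'
# planar fit: r=r0+a sin q2+b sin(q23)+d sin s ; z=h+...cos
OBS=[([-1.287,.3427,1.5249,0,1.2754],[.2187,-.4769,.2431]),([-1.308,.51,.036,.013,2.658],[.1966,-.4287,.6646]),([-1.306,.292,.662,.008,2.261],[.1958,-.4238,.589])]
def fit():
    A=[];B=[]
    for q,p in OBS:
        s=[q[1],q[1]+q[2],q[1]+q[2]+q[4]];r=p[0]*np.cos(q[0])+p[1]*np.sin(q[0])
        A.append([*np.sin(s),1,0]);B.append(r);A.append([*np.cos(s),0,1]);B.append(p[2])
    return np.linalg.lstsq(np.array(A),np.array(B),rcond=None)
E
python3 - <<'E'
from h import *
x,res,rk,sv=fit();print('a b d r0 h',x.round(3),res,sv.round(3))
q,p=OBS[0];print('lat',-p[0]*np.sin(q[0])+p[1]*np.cos(q[0]))
T=cam('top','t1.png');S=cam('scene','s1.png')
for P in([.75,.05,.55],[.85,.05,.55],[.8,.1,.7],[.8,-.1,.55],[.596,-.219,0],[.6125,.23,.145]):print(P,'scene',np.round(proj(S,P)),'top',np.round(proj(T,P)))
E
```

```text
a b d r0 h [ 0.604  0.399 -0.403 -0.066 -0.614] [0.00015817] [3.156 2.118 0.735 0.112 0.037]
lat 0.07641884893932771
[0.75, 0.05, 0.55] scene [260.  98.] top [189.  40.]
[0.85, 0.05, 0.55] scene [272.  92.] top [188. -10.]
[0.8, 0.1, 0.7] scene [255.  53.] top [139. -37.]
[0.8, -0.1, 0.55] scene [303. 100.] top [266.  13.]
[0.596, -0.219, 0] scene [304. 261.] top [299. 162.]
[0.6125, 0.23, 0.145] scene [205. 199.] top [151. 153.]
```

View pics/s1.png

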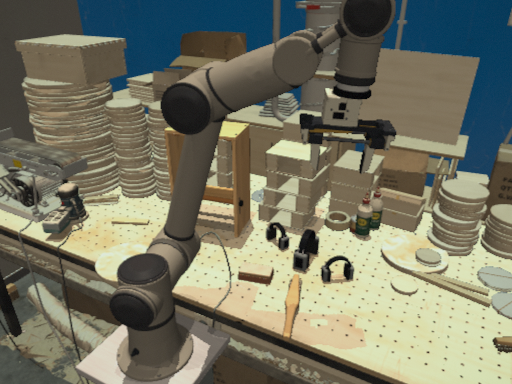

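The scene view shows the arm high and the space around it free. There is only low clutter ahead, and the background is the wall. The two smaller defenders are at (278,236) and (338,268), and the target is at (306,250). I move to ahead of the base, up high, and spin to tool x ≈ forward.

Request:
step_arm(
  motion=[
    [[0.6,-0.3,0],0],
    [[1.5,-0.8,0],0.1],
    [[2.4,-1.3,-0.1],0.15],
    [[3.3,-1.8,-0.1],0.2],
    [[4.2,-2.2,-0.2],0.28],
    [[5.1,-2.7,-0.3],0.28],
    [[6.0,-3.2,-0.3],0.28],
    [[6.9,-3.6,-0.4],0.28],
    [[7.8,-4.1,-0.4],0.28],
    [[8.7,-4.6,-0.5],0.28],
  ],
)

```text
time: 3.1
tool_pos: [0.4924, 0.0341, 0.6428]
tool_rot: [-3.053, 0.092, 0.157]
contact_force: [-37.1, 0.9, -5.0]
opening: 0.0919
grip_force: 0.0
```

```bash
cat > st.py <<'E'
from h import *
o=robot.observe();M=R.from_euler('xyz',o['tool_rot']).as_matrix()
print(round(o['time'],2),'q',o['qpos'].round(3),'p',o['tool_pos'].round(4),'f',o['contact_force'].round(1),'open',round(o['opening'],4),'grip',round(o['grip_force'],1));print(M.round(3).tolist())
E
python3 st.py
```

```text
3.1 q [-0.123  0.557  0.036  0.13   2.658  1.405] p [0.4924 0.0341 0.6428] f [-37.1   0.9  -5. ] open 0.0919 grip 0.0
[[0.983, 0.148, -0.104], [0.156, -0.985, 0.073], [-0.092, -0.089, -0.992]]
```

Request:
step_arm(
  motion=[
    [[0.1,0.3,0.4],0],
    [[0.4,0.6,0.9],0],
    [[0.9,1.0,1.2],0],
    [[1.5,1.4,1.2],0],
    [[2.1,1.7,1.2],0],
    [[2.7,1.9,1.2],0],
    [[3.2,1.9,1.2],0],
    [[3.2,1.9,1.2],0],
  ],
)

```text
time: 4.1
tool_pos: [0.6445, -0.0401, 0.513]
tool_rot: [-3.062, 0.048, 0.154]
contact_force: [-0.2, 0.4, -0.4]
opening: 0.0918
grip_force: 0.0
```

```bash
python3 st.py
```

```text
4.1 q [-0.208  0.774  0.036  0.086  2.403  1.272] p [ 0.6445 -0.0401  0.513 ] f [-0.2  0.4 -0.4] open 0.0918 grip 0.0
[[0.987, 0.149, -0.06], [0.153, -0.986, 0.072], [-0.048, -0.08, -0.996]]
```

Request:
step_arm(
  motion=[
    [[0.7,0,0],0],
    [[1.4,0,0],0],
    [[2.1,0,0],0],
    [[2.8,0,0],0],
    [[3.5,0,0],0],
    [[3.5,0,0],0],
  ],
)

```text
time: 4.85
tool_pos: [0.7247, -0.0075, 0.4302]
tool_rot: [-3.068, 0.005, 0.15]
contact_force: [-0.8, -0.2, 0.0]
opening: 0.092
grip_force: 0.0
```

```bash
python3 st.py
```

```text
4.85 q [-0.145  0.893  0.036  0.087  2.237  1.33 ] p [ 0.7247 -0.0075  0.4302] f [-0.8 -0.2  0. ] open 0.092 grip 0.0
[[0.989, 0.149, -0.016], [0.149, -0.986, 0.072], [-0.005, -0.073, -0.997]]
```

Request:
step_arm(
  motion=[
    [[4,0,-3],0],
    [[8,0,-6],0],
    [[12,0,-8],0],
    [[16,0,-10],0],
    [[16,0,-10],0],
    [[16,0,-10],0],
  ],
)

```text
time: 5.6
tool_pos: [0.7394, 0.0234, 0.4289]
tool_rot: [-3.073, -0.038, 0.147]
contact_force: [0.3, -0.0, -0.1]
opening: 0.0919
grip_force: 0.0
```

```bash
python3 st.py
```

```text
5.6 q [-0.103  0.895  0.036  0.094  2.189  1.375] p [0.7394 0.0234 0.4289] f [ 0.3 -0.  -0.1] open 0.0919 grip 0.0
[[0.989, 0.149, 0.028], [0.146, -0.986, 0.074], [0.038, -0.069, -0.997]]
```

Request:
step_arm(
  motion=[
    [[4,1.5,-4],0],
    [[4,1.5,-4],0],
  ],
)

```text
time: 5.85
tool_pos: [0.7373, 0.0003, 0.4508]
tool_rot: [-3.078, -0.082, 0.143]
contact_force: [0.5, 0.9, 1.0]
opening: 0.0918
grip_force: 0.0
```

Request:
step_arm(
  motion=[
    [[4,1.5,-4],0],
    [[4,1.5,-4],0],
  ],
)

```text
time: 6.1
tool_pos: [0.7338, -0.0196, 0.4723]
tool_rot: [-3.085, -0.124, 0.14]
contact_force: [-0.7, -0.0, -0.0]
opening: 0.0918
grip_force: 0.0
```

Request:
step_arm(
  motion=[
    [[4,1,-3],0],
    [[4,1,-3],0],
  ],
)

```text
time: 6.35
tool_pos: [0.7386, -0.0276, 0.4836]
tool_rot: [-3.091, -0.167, 0.139]
contact_force: [-0.7, 0.5, 0.6]
opening: 0.0918
grip_force: 0.0
```

```bash
python3 st.py
```

```text
6.35 q [-0.182  0.823  0.036  0.119  2.137  1.317] p [ 0.7386 -0.0276  0.4836] f [-0.7  0.5  0.6] open 0.0918 grip 0.0
[[0.977, 0.147, 0.157], [0.136, -0.988, 0.073], [0.166, -0.05, -0.985]]
```

Request:
step_arm(
  motion=[
    [[4,1,-2],0],
    [[4,1,-2],0],
  ],
)

```text
time: 6.6
tool_pos: [0.7532, -0.0355, 0.4831]
tool_rot: [-3.098, -0.21, 0.137]
contact_force: [0.4, -0.4, 0.2]
opening: 0.0916
grip_force: 0.0
```

Request:
step_arm(
  motion=[
    [[4,1,-2],0],
    [[4,1,-2],0],
  ],
)

```text
time: 6.85
tool_pos: [0.7645, -0.0433, 0.4881]
tool_rot: [-3.105, -0.255, 0.135]
contact_force: [0.0, -0.2, -0.4]
opening: 0.0922
grip_force: 0.0
```

Request:
step_arm(
  motion=[
    [[4,1,-2],0],
    [[4,1,-2],0],
  ],
)

```text
time: 7.1
tool_pos: [0.7732, -0.0505, 0.4971]
tool_rot: [-3.114, -0.301, 0.133]
contact_force: [-0.0, -0.5, 0.4]
opening: 0.0914
grip_force: 0.0
```

Request:
step_arm(
  motion=[
    [[4,1,-1.5],0],
    [[4,1,-1.5],0],
  ],
)

```text
time: 7.35
tool_pos: [0.7864, -0.0569, 0.5005]
tool_rot: [-3.122, -0.346, 0.132]
contact_force: [-0.3, -0.0, -0.3]
opening: 0.0914
grip_force: 0.0
```

Request:
step_arm(
  motion=[
    [[4,1,-1.5],0],
    [[4,1,-1.5],0],
  ],
)

```text
time: 7.6
tool_pos: [0.7971, -0.0631, 0.5084]
tool_rot: [-3.131, -0.394, 0.132]
contact_force: [-0.9, 0.5, -0.1]
opening: 0.0915
grip_force: 0.0
```

```bash
python3 st.py
```

```text
7.6 q [-0.23   0.813  0.037  0.155  1.921  1.288] p [ 0.7971 -0.0631  0.5084] f [-0.9  0.5 -0.1] open 0.0915 grip 0.0
[[0.916, 0.135, 0.379], [0.121, -0.991, 0.06], [0.384, -0.009, -0.923]]
```

Request:
step_arm(
  motion=[
    [[4,0.8,-1.2],0],
    [[4,0.8,-1.2],0],
  ],
)

```text
time: 7.85
tool_pos: [0.8092, -0.0641, 0.5153]
tool_rot: [-3.141, -0.44, 0.131]
contact_force: [-0.3, 0.4, 0.2]
opening: 0.0917
grip_force: 0.0
```

Request:
step_arm(
  motion=[
    [[4,0.8,-1],0],
    [[4,0.8,-1],0],
  ],
)

```text
time: 8.1
tool_pos: [0.8216, -0.0651, 0.5223]
tool_rot: [3.133, -0.488, 0.132]
contact_force: [-0.6, 0.2, 0.6]
opening: 0.0916
grip_force: 0.0
```

Request:
step_arm(
  motion=[
    [[4,0.8,-1],0],
    [[4,0.8,-1],0],
  ],
)

```text
time: 8.35
tool_pos: [0.8312, -0.0665, 0.5342]
tool_rot: [3.123, -0.537, 0.132]
contact_force: [0.1, 0.5, -0.1]
opening: 0.092
grip_force: 0.0
```

Request:
step_arm(
  motion=[
    [[4,0.8,-1],0],
    [[4,0.8,-1],0],
  ],
)

```text
time: 8.6
tool_pos: [0.8377, -0.068, 0.5496]
tool_rot: [3.112, -0.587, 0.134]
contact_force: [-0.3, 0.4, 0.4]
opening: 0.092
grip_force: 0.0
```

```bash
python3 st.py
cat > go.py <<'E'
from h import *
import sys
o=robot.observe();M=R.from_euler('xyz',o['tool_rot']).as_matrix();p=o['tool_pos']
for a in sys.argv[1:]:
    t=np.array(eval(a),float);print(a,'units',(M.T@(t-p)/.06).round(2))
E
python3 go.py "[.5,-.219,.26]" "[.557,-.219,.104]"
```

```text
8.6 q [-0.234  0.793  0.037  0.175  1.745  1.293] p [ 0.8377 -0.068   0.5496] f [-0.3  0.4  0.4] open 0.092 grip 0.0
[[0.825, 0.117, 0.552], [0.111, -0.993, 0.044], [0.554, 0.025, -0.832]]
[.5,-.219,.26] units [-7.6   1.72  0.8 ]
[.557,-.219,.104] units [-8.25  1.77  3.49]
```

Request:
step_arm(
  motion=[
    [[-0.7,0.1,0],0.02],
    [[-1.6,0.3,0.1],0.045],
    [[-2.5,0.5,0.2],0.045],
    [[-3.4,0.7,0.3],0.045],
    [[-4.3,0.9,0.5],0.045],
    [[-5.2,1.1,0.7],0.045],
    [[-6.1,1.3,1.0],0.045],
    [[-7.0,1.5,1.3],0.045],
    [[-7.8,1.7,1.5],0.045],
    [[-8.3,1.76,1.54],0.045],
  ],
)

```text
time: 9.85
tool_pos: [0.4872, -0.2242, 0.1973]
tool_rot: [-3.139, -0.583, 0.077]
contact_force: [0.6, 0.0, 1.1]
opening: 0.0919
grip_force: 0.0
```

```bash
python3 st.py;python3 go.py "[.556,-.219,.101]"
python3 - <<'E'
from h import *
S=cam('scene');T=cam('top')
d=np.hstack([cv2.resize(S['pixels'][150:290,230:370],(400,400)),cv2.resize(T['pixels'][110:210,240:340],(400,400))])
cv2.imwrite('pics/c2.png',d[:,:,::-1])
E
```

```text
9.85 q [-0.828  0.236  1.984  0.757  0.686  0.123] p [ 0.4872 -0.2242  0.1973] f [0.6 0.  1.1] open 0.0919 grip 0.0
[[0.832, 0.078, 0.549], [0.064, -0.997, 0.045], [0.551, -0.002, -0.835]]
[.556,-.219,.101] units [0.08 0.01 1.97]
```

View pics/c2.png

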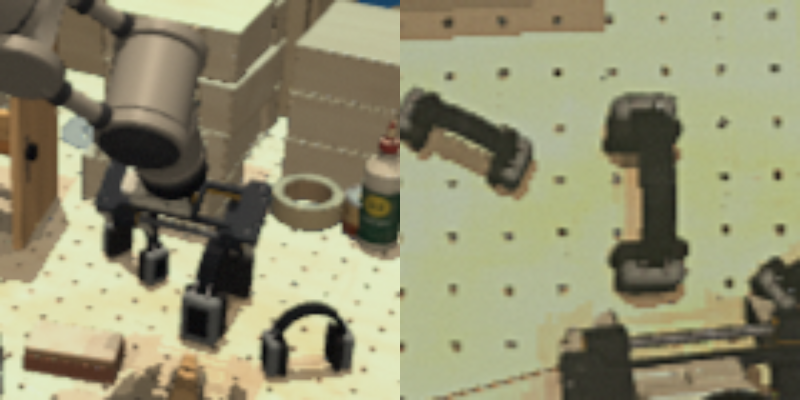

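The crops show the gripper squarely behind the target (left crop, around (210,250)) with its fingers either side and clear of the small one at (155,265). I descend along the tool and grip.

Request:
step_arm(
  motion=[
    [[0,0,0.5],0],
    [[0,0,1.1],0],
    [[0,0,1.6],0],
    [[0.08,0,1.95],0],
    [[0.08,0,1.95],0],
    [[0.08,0,1.95],0],
  ],
)

```text
time: 10.7
tool_pos: [0.5583, -0.2185, 0.1055]
tool_rot: [3.141, -0.587, 0.081]
contact_force: [0.3, -0.4, -0.0]
opening: 0.0915
grip_force: 0.0
```

Request:
step_arm(
  motion=[
    [[0,0,0],0],
    [[0,0,0],0],
    [[0,0,0],0],
    [[0,0,0],0],
    [[0,0,0],0],
    [[0,0,0],0],
  ],
  hand=255,
  squeeze=50,
)

```text
time: 11.45
tool_pos: [0.5578, -0.2185, 0.1043]
tool_rot: [-3.141, -0.585, 0.079]
contact_force: [0.9, -0.2, 0.2]
opening: 0.0363
grip_force: 0.0
```

```bash
python3 st.py
python3 - <<'E'
from h import *
S=cam('scene');T=cam('top')
d=np.hstack([cv2.resize(S['pixels'][180:290,250:360],(400,400)),cv2.resize(T['pixels'][110:210,240:340],(400,400))])
cv2.imwrite('pics/c3.png',d[:,:,::-1])
E
```

```text
11.45 q [-0.703  0.481  1.942  0.993  0.484 -0.057] p [ 0.5578 -0.2185  0.1043] f [ 0.9 -0.2  0.2] open 0.0363 grip 0.0
[[0.831, 0.08, 0.55], [0.066, -0.997, 0.045], [0.552, -0.001, -0.834]]
```

View pics/c3.png

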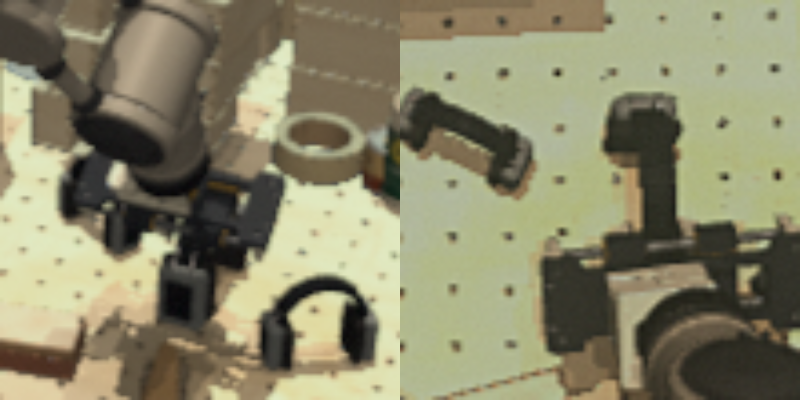

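The fingers straddle the band (top crop, fingers at about (625,245) and (715,240), band at (660,215)) and are still closing.

Request:
step_arm(
  motion=[
    [[0,0,0],0],
    [[0,0,0],0],
    [[0,0,0],0],
    [[0,0,0],0],
    [[0,0,0],0],
  ],
  squeeze=55,
)

```text
time: 12.18
tool_pos: [0.5579, -0.2186, 0.1044]
tool_rot: [-3.141, -0.585, 0.08]
contact_force: [0.5, -1.5, -0.0]
opening: 0.0255
grip_force: 54.8
```

```bash
python3 st.py; python3 go.py "[.5578,-.2185,.144]"
```

```text
12.18 q [-0.703  0.481  1.942  0.993  0.484 -0.057] p [ 0.5579 -0.2186  0.1044] f [ 0.5 -1.5 -0. ] open 0.0255 grip 54.8
[[0.831, 0.08, 0.551], [0.066, -0.997, 0.044], [0.552, -0.0, -0.834]]
[.5578,-.2185,.144] units [ 0.36 -0.   -0.55]
```

Request:
step_arm(
  motion=[
    [[0.05,0,-0.08],0],
    [[0.14,0,-0.21],0],
    [[0.28,0,-0.42],0],
    [[0.46,0,-0.7],0],
    [[0.69,0,-1.04],0],
    [[0.92,0,-1.4],0],
    [[1.15,0,-1.74],0],
    [[1.4,0,-2.1],0],
    [[1.65,0,-2.5],0],
    [[1.84,0,-2.78],0],
  ],
)

```text
time: 13.42
tool_pos: [0.5569, -0.2182, 0.3048]
tool_rot: [-3.14, -0.583, 0.08]
contact_force: [0.4, 0.1, -2.4]
opening: 0.0254
grip_force: 54.7
```

```bash
python3 st.py
python3 - <<'E'
from h import *
S=cam('scene');T=cam('top')
d=np.hstack([cv2.resize(S['pixels'][100:290,180:370],(400,400)),cv2.resize(T['pixels'][60:240,160:340],(400,400))])
cv2.imwrite('pics/c4.png',d[:,:,::-1])
o=robot.observe();p=o['tool_pos']
# target above bar: crown at rack origin, obj x dir ~ yaw .07
Rk=np.array([.6125,.230]);ex=np.array([np.cos(.178),np.sin(.178)])
for dx in(-.22,-.1,0):
  c=Rk+ex*dx; t=c-.038*np.array([np.cos(.07),np.sin(.07)]);print(dx,t.round(3))
E
```

```text
13.43 q [-0.703  0.204  1.684  0.525  0.889  0.528] p [ 0.5569 -0.2182  0.3048] f [ 0.4  0.1 -2.4] open 0.0254 grip 54.7
[[0.832, 0.08, 0.549], [0.066, -0.997, 0.045], [0.551, -0.001, -0.835]]
-0.22 [0.358 0.188]
-0.1 [0.476 0.21 ]
0 [0.575 0.227]
```

View pics/c4.png

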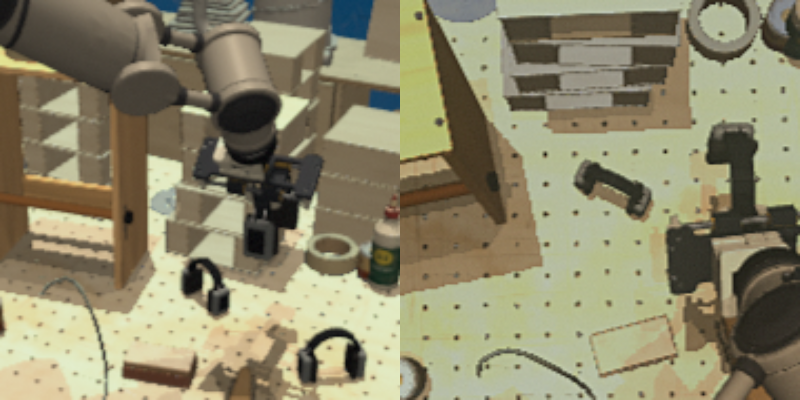

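The defenders are held upright (scene crop, cups at about (265,235)), and nothing else has moved. The bar shows at about (0–118, 195–205), with its clamp at (128,216). Now I move them to the front of the rack.

Request:
step_arm(
  motion=[
    [[-0.2,-0.2,-0.12],0],
    [[-0.5,-0.6,-0.33],0],
    [[-0.9,-1.1,-0.6],0],
    [[-1.25,-1.6,-0.83],0],
    [[-1.5,-2.1,-1.0],0],
    [[-1.63,-2.7,-1.08],0],
    [[-1.62,-3.4,-1.07],0],
    [[-1.6,-4.1,-1.05],0],
    [[-1.58,-4.8,-1.04],0],
    [[-1.56,-5.4,-1.02],0],
  ],
)

```text
time: 14.78
tool_pos: [0.4187, 0.0969, 0.3022]
tool_rot: [-3.141, -0.582, 0.08]
contact_force: [-0.1, -0.0, -3.0]
opening: 0.0254
grip_force: 54.7
```

Request:
step_arm(
  motion=[
    [[0,-0.5,0.01],0],
    [[0.03,-1.0,0.02],0],
    [[0.05,-1.4,0.04],0],
    [[0.08,-1.65,0.05],0],
    [[0.08,-1.7,0.05],0],
    [[0.08,-1.7,0.05],0],
  ],
)

```text
time: 15.52
tool_pos: [0.4172, 0.1972, 0.303]
tool_rot: [3.141, -0.583, 0.08]
contact_force: [-0.3, -0.5, -1.8]
opening: 0.0252
grip_force: 54.7
```

```bash
python3 st.py
python3 - <<'E'
from h import *
S=cam('scene','s5.png');T=cam('top','t5.png')
d=np.hstack([cv2.resize(S['pixels'][90:260,140:310],(400,400)),cv2.resize(T['pixels'][50:220,60:230],(400,400))])
cv2.imwrite('pics/c5.png',d[:,:,::-1])
E
```

```text
15.53 q [ 0.383 -0.076  1.995 -0.265  0.678  2.034] p [0.4172 0.1972 0.303 ] f [-0.3 -0.5 -1.8] open 0.0252 grip 54.7
[[0.832, 0.08, 0.549], [0.067, -0.997, 0.044], [0.55, 0.0, -0.835]]
```

View pics/c5.png

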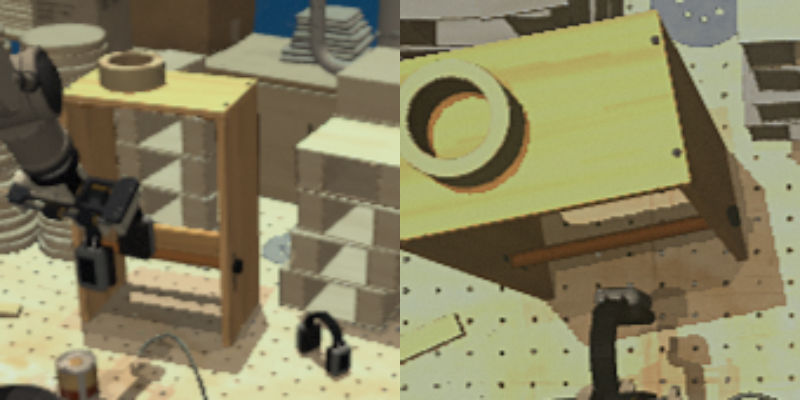

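The view shows the defenders held upright in front of the bar, aligned along it. In the top crop the far cup is at (625,295) and the bar runs from (510,260) to (705,222). I triangulate the bar from both views.

Run:
```python
from h import *
T=cam('top');S=cam('scene')
def col(c,u,v0,v1):
    h=cv2.cvtColor(c['pixels'],cv2.COLOR_RGB2HSV)[v0:v1,u].astype(int);return h
for u in(125,150,175):
    v=int(160.5+(u-106.8)*(144.4-160.5)/(189.6-106.8));print('T',u,v-7,col(T,u,v-7,v+8).tolist())
for u in(210,220,230):print('S',u,185,col(S,u,185,207).tolist())
```

```text
T 125 149 [[19, 111, 92], [17, 106, 96], [20, 103, 94], [18, 103, 97], [18, 107, 81], [19, 152, 62], [15, 170, 84], [15, 174, 95], [14, 165, 88], [14, 170, 87], [15, 167, 78], [16, 140, 71], [18, 108, 92], [18, 100, 94], [20, 106, 94]]
T 150 145 [[20, 107, 93], [18, 105, 95], [19, 103, 99], [19, 116, 79], [17, 154, 63], [14, 176, 84], [14, 174, 94], [15, 175, 93], [14, 166, 86], [15, 170, 78], [17, 143, 68], [18, 111, 92], [19, 112, 93], [18, 112, 91], [18, 112, 89]]
T 175 140 [[19, 99, 98], [18, 97, 100], [18, 100, 97], [18, 114, 76], [15, 139, 64], [14, 166, 86], [13, 172, 98], [14, 176, 94], [14, 163, 89], [14, 163, 78], [17, 129, 71], [20, 102, 90], [20, 97, 100], [17, 98, 94], [18, 99, 93]]
S 210 185 [[22, 86, 210], [20, 120, 218], [18, 135, 159], [16, 138, 122], [16, 141, 114], [16, 141, 112], [16, 142, 111], [16, 146, 108], [17, 138, 105], [16, 145, 109], [17, 144, 108], [14, 161, 103], [14, 170, 108], [14, 166, 109], [13, 170, 99], [17, 125, 106], [33, 58, 198], [33, 54, 223], [34, 54, 195], [36, 53, 197], [22, 65, 213], [20, 73, 218]]
S 220 185 [[19, 78, 115], [19, 77, 116], [19, 126, 196], [17, 138, 191], [17, 141, 137], [16, 143, 114], [16, 144, 115], [17, 141, 114], [17, 143, 112], [17, 140, 109], [16, 142, 108], [17, 144, 108], [16, 154, 101], [13, 164, 106], [14, 175, 109], [14, 175, 105], [14, 172, 92], [19, 69, 107], [32, 54, 198], [32, 52, 221], [33, 52, 222], [23, 66, 206]]
S 230 185 [[19, 74, 97], [19, 75, 98], [25, 51, 121], [17, 117, 198], [17, 136, 217], [17, 141, 152], [16, 143, 116], [16, 140, 118], [17, 142, 117], [16, 142, 113], [16, 143, 109], [16, 139, 110], [16, 142, 111], [16, 141, 105], [15, 163, 103], [14, 174, 107], [14, 172, 108], [14, 172, 101], [15, 143, 96], [34, 55, 200], [35, 51, 223], [33, 50, 223]]
```

Run:
```python
from h import *
from scipy.optimize import least_squares
T=cam('top');S=cam('scene')
t=[(125,157),(150,152),(175,147)];s=[(210,198),(220,199.3),(230,200.9)]
def f(v):
    x,z,th=v;ex=np.array([np.cos(th),np.sin(th),0]);A=np.array([.6125,.23,z])+ex*x;ey=np.array([-ex[1],ex[0],0]);out=[]
    for c,ps in((T,t),(S,s)):
        for u,w in ps:
            a=np.array(proj(c,A+.1*ey));b=np.array(proj(c,A-.1*ey));d=(b-a)/np.linalg.norm(b-a);n=np.array([-d[1],d[0]]);out.append((np.array([u,w])-a)@n)
    return out
r=least_squares(f,[0,.135,.178]);print(r.x.round(4),np.round(r.fun,2), 'top z',r.x[1]+.01)
x,z,th=r.x;ex=np.array([np.cos(th),np.sin(th),0]);O=np.array([.6125,.23,0])+ex*x
print('rack0',O)
# object in hand: far cup top edges in top view
m=T['pixels'].max(2)<75
for v in range(172,200,3):
    w=np.where(m[v,130:190])[0]+130
    if len(w):print(v,w.min(),w.max(),'z.27',on(T,(w.min()+w.max())/2,v,.27).round(3)[:2],'z.325',on(T,(w.min()+w.max())/2,v,.325).round(3)[:2])
```

```text
[0.0004 0.1537 0.1772] [-0.02  0.    0.02  0.13 -0.1  -0.03] top z 0.16372092788926063
rack0 [0.61285036 0.23006273 0.        ]
172 130 152 z.27 [0.538 0.223] z.325 [0.53  0.207]
175 154 165 z.27 [0.529 0.175] z.325 [0.522 0.162]
178 144 166 z.27 [0.521 0.187] z.325 [0.515 0.173]
181 142 165 z.27 [0.514 0.191] z.325 [0.507 0.176]
184 142 168 z.27 [0.506 0.187] z.325 [0.5   0.173]
187 142 166 z.27 [0.498 0.189] z.325 [0.492 0.175]
190 141 151 z.27 [0.491 0.21 ] z.325 [0.486 0.195]
193 141 151 z.27 [0.483 0.21 ] z.325 [0.478 0.195]
196 141 150 z.27 [0.475 0.211] z.325 [0.471 0.196]
199 130 151 z.27 [0.468 0.224] z.325 [0.464 0.208]
```

The bar top comes out at about 0.16 m, with the rack axis at (0.613, 0.230) and yaw 0.177. Now I move over the bar, with the cups about 30 mm above it.

Request:
step_arm(
  motion=[
    [[0.1,0,0.07],0],
    [[0.3,-0.05,0.22],0],
    [[0.6,-0.1,0.45],0],
    [[0.9,-0.15,0.67],0],
    [[1.2,-0.2,0.9],0],
    [[1.5,-0.25,1.12],0],
    [[1.75,-0.3,1.31],0],
    [[1.95,-0.33,1.46],0],
    [[2.08,-0.34,1.56],0],
    [[2.14,-0.34,1.61],0],
  ],
)

```text
time: 17.08
tool_pos: [0.5765, 0.2307, 0.2942]
tool_rot: [-3.141, -0.585, 0.079]
contact_force: [-0.3, 0.4, -3.3]
opening: 0.0254
grip_force: 54.7
```

```bash
python3 st.py
python3 - <<'E'
from h import *
S=cam('scene','s6.png');T=cam('top','t6.png')
d=np.hstack([cv2.resize(S['pixels'][90:260,140:310],(400,400)),cv2.resize(T['pixels'][50:220,60:230],(400,400))])
cv2.imwrite('pics/c6.png',d[:,:,::-1])
E
python3 go.py "[.575,.23,.16]"
```

```text
17.07 q [ 0.321  0.231  1.679 -0.213  0.671  1.942] p [0.5765 0.2307 0.2942] f [-0.3  0.4 -3.3] open 0.0254 grip 54.7
[[0.831, 0.08, 0.55], [0.066, -0.997, 0.044], [0.552, -0.0, -0.834]]
[.575,.23,.16] units [-1.25  0.01  1.85]
```

View pics/c6.png

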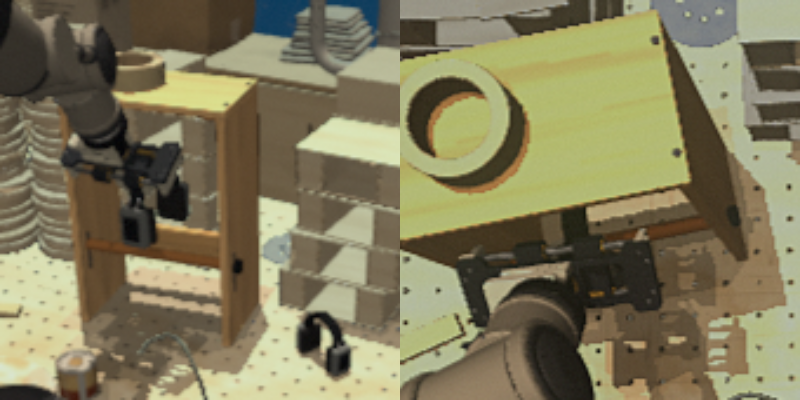

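Both cups straddle the bar: in the scene crop the front cup is at (140,225), the back cup at (175,195), and the bar passes below at row 245. I lower, first quickly, then feeling for the bar.

Request:
step_arm(
  motion=[
    [[-0.08,0,0.12],0],
    [[-0.22,0,0.34],0],
    [[-0.38,0,0.57],0],
    [[-0.54,0,0.82],0],
    [[-0.7,0,1.06],0],
    [[-0.82,0,1.24],0],
    [[-0.92,0,1.4],0],
    [[-0.98,0,1.49],0],
    [[-1.01,0,1.53],0],
    [[-1.01,0,1.53],0],
  ],
)

```text
time: 18.42
tool_pos: [0.5764, 0.2308, 0.1846]
tool_rot: [-3.141, -0.585, 0.08]
contact_force: [-0.7, -0.7, -2.6]
opening: 0.0251
grip_force: 54.7
```

Request:
step_arm(
  motion=[
    [[-0.02,0,0.035],0],
    [[-0.05,0,0.07],0],
    [[-0.07,0,0.105],0],
    [[-0.09,0,0.14],0],
    [[-0.09,0,0.14],0],
  ],
)

```text
time: 19.05
tool_pos: [0.5763, 0.2308, 0.1742]
tool_rot: [-3.141, -0.585, 0.08]
contact_force: [0.0, -0.8, -3.2]
opening: 0.0255
grip_force: 54.7
```

```bash
python3 st.py
```

```text
19.05 q [ 0.322  0.376  1.851 -0.376  0.367  2.127] p [0.5763 0.2308 0.1742] f [ 0.  -0.8 -3.2] open 0.0255 grip 54.7
[[0.831, 0.08, 0.55], [0.066, -0.997, 0.044], [0.552, -0.001, -0.834]]
```

Request:
step_arm(
  motion=[
    [[-0.02,0,0.03],0],
    [[-0.04,0,0.06],0],
    [[-0.06,0,0.09],0],
    [[-0.075,0,0.115],0],
    [[-0.09,0,0.14],0],
    [[-0.09,0,0.14],0],
  ],
)

```text
time: 19.8
tool_pos: [0.5765, 0.2308, 0.1643]
tool_rot: [-3.141, -0.585, 0.08]
contact_force: [0.1, 0.4, -3.5]
opening: 0.0251
grip_force: 54.7
```

Request:
step_arm(
  motion=[
    [[-0.01,0,0.014],0],
    [[-0.02,0,0.028],0],
    [[-0.028,0,0.042],0],
    [[-0.037,0,0.056],0],
    [[-0.037,0,0.056],0],
  ],
)

```text
time: 20.42
tool_pos: [0.5765, 0.2308, 0.1604]
tool_rot: [-3.141, -0.585, 0.08]
contact_force: [0.1, 0.1, -3.0]
opening: 0.025
grip_force: 54.7
```

```bash
python3 st.py
```

```text
20.43 q [ 0.322  0.398  1.866 -0.415  0.333  2.168] p [0.5765 0.2308 0.1604] f [ 0.1  0.1 -3. ] open 0.025 grip 54.7
[[0.831, 0.08, 0.55], [0.066, -0.997, 0.045], [0.552, -0.001, -0.834]]
```

Request:
step_arm(
  motion=[
    [[-0.01,0,0.014],0],
    [[-0.02,0,0.028],0],
    [[-0.028,0,0.042],0],
    [[-0.037,0,0.056],0],
    [[-0.037,0,0.056],0],
  ],
)

```text
time: 21.05
tool_pos: [0.5765, 0.2308, 0.1563]
tool_rot: [-3.141, -0.585, 0.08]
contact_force: [-0.7, 0.4, -2.6]
opening: 0.0254
grip_force: 54.7
```

Request:
step_arm(
  motion=[
    [[-0.01,0,0.014],0],
    [[-0.02,0,0.028],0],
    [[-0.02,0,0.028],0],
  ],
)

```text
time: 21.42
tool_pos: [0.5764, 0.2308, 0.1543]
tool_rot: [-3.141, -0.585, 0.08]
contact_force: [-0.1, 0.3, -3.1]
opening: 0.0252
grip_force: 54.7
```

Request:
step_arm(
  motion=[
    [[-0.01,0,0.014],0],
    [[-0.02,0,0.028],0],
    [[-0.02,0,0.028],0],
  ],
)

```text
time: 21.8
tool_pos: [0.5763, 0.2308, 0.1522]
tool_rot: [-3.141, -0.585, 0.08]
contact_force: [-0.1, -0.9, -2.0]
opening: 0.0256
grip_force: 54.7
```

```bash
python3 st.py
```

```text
21.8 q [ 0.322  0.41   1.875 -0.442  0.313  2.197] p [0.5763 0.2308 0.1522] f [-0.1 -0.9 -2. ] open 0.0256 grip 54.7
[[0.831, 0.08, 0.55], [0.066, -0.997, 0.045], [0.552, -0.001, -0.834]]
```

Request:
step_arm(
  motion=[
    [[-0.01,0,0.014],0],
    [[-0.01,0,0.014],0],
  ],
)

```text
time: 22.05
tool_pos: [0.5763, 0.2308, 0.1512]
tool_rot: [-3.141, -0.585, 0.08]
contact_force: [0.7, -1.0, -2.7]
opening: 0.0257
grip_force: 54.7
```

Request:
step_arm(
  motion=[
    [[-0.01,0,0.014],0],
    [[-0.01,0,0.014],0],
  ],
)

```text
time: 22.3
tool_pos: [0.5762, 0.2308, 0.1501]
tool_rot: [-3.141, -0.585, 0.08]
contact_force: [-0.6, 0.9, -3.3]
opening: 0.0256
grip_force: 54.7
```

Request:
step_arm(
  motion=[
    [[-0.01,0,0.014],0],
    [[-0.01,0,0.014],0],
  ],
)

```text
time: 22.55
tool_pos: [0.5762, 0.2308, 0.1491]
tool_rot: [-3.141, -0.585, 0.08]
contact_force: [-0.6, -0.5, -3.0]
opening: 0.0253
grip_force: 54.7
```

```bash
python3 st.py
```

```text
22.55 q [ 0.322  0.415  1.878 -0.453  0.306  2.209] p [0.5762 0.2308 0.1491] f [-0.6 -0.5 -3. ] open 0.0253 grip 54.7
[[0.831, 0.08, 0.55], [0.066, -0.997, 0.045], [0.552, -0.001, -0.834]]
```

Request:
step_arm(
  motion=[
    [[-0.01,0,0.014],0],
    [[-0.01,0,0.014],0],
  ],
)

```text
time: 22.8
tool_pos: [0.5764, 0.2309, 0.1484]
tool_rot: [-3.141, -0.586, 0.08]
contact_force: [-0.4, 0.1, -2.0]
opening: 0.0253
grip_force: 54.7
```

Request:
step_arm(
  motion=[
    [[-0.01,0,0.014],0],
    [[-0.01,0,0.014],0],
  ],
)

```text
time: 23.05
tool_pos: [0.5767, 0.2309, 0.1479]
tool_rot: [-3.14, -0.587, 0.079]
contact_force: [-1.5, -0.2, 1.3]
opening: 0.0252
grip_force: 54.8
```

Request:
step_arm(
  motion=[
    [[-0.01,0,0.014],0],
    [[-0.01,0,0.014],0],
  ],
)

```text
time: 23.3
tool_pos: [0.5769, 0.231, 0.1473]
tool_rot: [-3.14, -0.588, 0.079]
contact_force: [-3.0, -1.3, 5.2]
opening: 0.0251
grip_force: 54.8
```

```bash
python3 st.py
```

```text
23.3 q [ 0.322  0.419  1.88  -0.465  0.298  2.221] p [0.5769 0.231  0.1473] f [-3.  -1.3  5.2] open 0.0251 grip 54.8
[[0.83, 0.08, 0.553], [0.066, -0.997, 0.045], [0.554, -0.001, -0.832]]
```

The vertical force went from -3 N to +5 N, so the band is resting on the bar, whose top is at about 0.159 m. I hold, then ease the grip slowly.

Request:
step_arm(
  motion=[
    [[0,0,0],0],
    [[0,0,0],0],
    [[0,0,0],0],
    [[0,0,0],0],
    [[0,0,0],0],
    [[0,0,0],0],
  ],
)

```text
time: 24.05
tool_pos: [0.5769, 0.231, 0.1473]
tool_rot: [-3.14, -0.588, 0.079]
contact_force: [-2.9, -0.9, 6.0]
opening: 0.0252
grip_force: 54.8
```

Request:
step_arm(
  motion=[
    [[0,0,0],0],
    [[0,0,0],0],
  ],
  squeeze=25,
)

```text
time: 24.3
tool_pos: [0.5769, 0.2311, 0.147]
tool_rot: [-3.14, -0.587, 0.079]
contact_force: [0.2, -2.0, 4.8]
opening: 0.0259
grip_force: 24.9
```

Request:
step_arm(
  motion=[
    [[0,0,0],0],
    [[0,0,0],0],
  ],
  squeeze=10,
)

```text
time: 24.55
tool_pos: [0.5763, 0.2309, 0.1461]
tool_rot: [-3.141, -0.585, 0.08]
contact_force: [0.8, -0.5, 2.4]
opening: 0.0259
grip_force: 9.9
```

Request:
step_arm(
  motion=[
    [[0,0,0],0],
    [[0,0,0],0],
    [[0,0,0],0],
  ],
  squeeze=4,
)

```text
time: 24.92
tool_pos: [0.5759, 0.2308, 0.1458]
tool_rot: [-3.141, -0.584, 0.08]
contact_force: [-0.1, 0.3, 0.9]
opening: 0.026
grip_force: 3.9
```

```bash
python3 st.py
```

```text
24.93 q [ 0.322  0.42   1.882 -0.465  0.299  2.221] p [0.5759 0.2308 0.1458] f [-0.1  0.3  0.9] open 0.026 grip 3.9
[[0.831, 0.08, 0.55], [0.066, -0.997, 0.044], [0.552, -0.0, -0.834]]
```

Request:
step_arm(
  motion=[
    [[0,0,0],0],
    [[0,0,0],0],
  ],
  hand=184,
  squeeze=3,
)

```text
time: 25.18
tool_pos: [0.5759, 0.2307, 0.1459]
tool_rot: [-3.141, -0.584, 0.08]
contact_force: [-0.5, -0.4, 0.8]
opening: 0.0261
grip_force: 3.0
```

Request:
step_arm(
  motion=[
    [[0,0,0],0],
    [[0,0,0],0],
  ],
  hand=180,
)

```text
time: 25.42
tool_pos: [0.5761, 0.2308, 0.146]
tool_rot: [-3.141, -0.585, 0.08]
contact_force: [0.4, -0.1, 0.1]
opening: 0.0269
grip_force: 0.0
```

Request:
step_arm(
  motion=[
    [[0,0,0],0],
    [[0,0,0],0],
  ],
  hand=176,
)

```text
time: 25.68
tool_pos: [0.5762, 0.2308, 0.1462]
tool_rot: [-3.141, -0.585, 0.08]
contact_force: [-0.0, -0.2, -0.0]
opening: 0.0284
grip_force: 0.0
```

Request:
step_arm(
  motion=[
    [[0,0,0],0],
    [[0,0,0],0],
  ],
  hand=170,
)

```text
time: 25.92
tool_pos: [0.5762, 0.2308, 0.1461]
tool_rot: [-3.141, -0.585, 0.08]
contact_force: [0.1, -0.0, 0.0]
opening: 0.0304
grip_force: 0.0
```

Request:
step_arm(
  motion=[
    [[0,0,0],0],
    [[0,0,0],0],
    [[0,0,0],0],
  ],
  hand=155,
)

```text
time: 26.3
tool_pos: [0.5762, 0.2308, 0.1462]
tool_rot: [-3.141, -0.585, 0.08]
contact_force: [-1.3, 0.3, 0.9]
opening: 0.0361
grip_force: 0.0
```

Request:
step_arm(
  motion=[
    [[0,0,0],0],
    [[0,0,0],0],
    [[0,0,0],0],
    [[0,0,0],0],
    [[0,0,0],0],
  ],
  hand=100,
)

```text
time: 26.92
tool_pos: [0.5762, 0.2308, 0.1462]
tool_rot: [-3.141, -0.585, 0.079]
contact_force: [0.5, -0.3, 0.1]
opening: 0.0561
grip_force: 0.0
```

```bash
python3 st.py
python3 - <<'E'
from h import *
S=cam('scene','s7.png');T=cam('top','t7.png')
d=np.hstack([cv2.resize(S['pixels'][150:260,150:260],(400,400)),cv2.resize(T['pixels'][100:220,90:210],(400,400))])
cv2.imwrite('pics/c7.png',d[:,:,::-1])
E
```

```text
26.93 q [ 0.322  0.42   1.881 -0.465  0.299  2.221] p [0.5762 0.2308 0.1462] f [ 0.5 -0.3  0.1] open 0.0561 grip 0.0
[[0.831, 0.08, 0.551], [0.066, -0.997, 0.045], [0.552, -0.001, -0.834]]
```

View pics/c7.png

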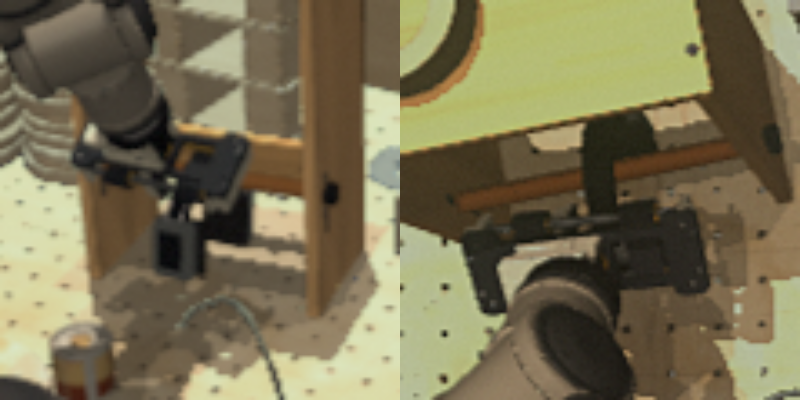

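The band now lies across the bar (top crop around (605,180)), with the cups upright in front and behind and the fingers open. I back out along the tool.

Request:
step_arm(
  motion=[
    [[0,0,-0.1],0],
    [[0,0,-0.25],0],
    [[0,0,-0.45],0],
    [[0,0,-0.7],0],
    [[0,0,-1.0],0],
    [[0,0,-1.3],0],
    [[0,0,-1.6],0],
    [[0,0,-1.85],0],
    [[0,0,-2.0],0],
    [[0,0,-2.0],0],
  ],
)

```text
time: 28.28
tool_pos: [0.5101, 0.2256, 0.2469]
tool_rot: [-3.141, -0.586, 0.08]
contact_force: [0.4, 0.5, 0.5]
opening: 0.0557
grip_force: 0.0
```

Request:
step_arm(
  motion=[
    [[0,0,0],0],
    [[0,0,0],0],
    [[0,0,0],0],
    [[0,0,0],0],
    [[0,0,0],0],
    [[0,0,0],0],
    [[0,0,0],0],
    [[0,0,0],0],
  ],
)

```text
time: 29.28
tool_pos: [0.5101, 0.2255, 0.2462]
tool_rot: [-3.141, -0.585, 0.08]
contact_force: [0.2, 0.5, -0.6]
opening: 0.056
grip_force: 0.0
```

```bash
python3 st.py
python3 - <<'E'
from h import *
S=cam('scene','s8.png');T=cam('top','t8.png')
d=np.hstack([cv2.resize(S['pixels'][150:260,150:260],(400,400)),cv2.resize(T['pixels'][100:220,90:210],(400,400))])
cv2.imwrite('pics/c8.png',d[:,:,::-1])
for i in range(4):
    S2=cam('scene')
    print(np.abs(S2['pixels'][190:235,185:225].astype(int)-S['pixels'][190:235,185:225]).mean().round(2))
E
```

```text
29.27 q [ 0.362  0.173  1.902 -0.313  0.52   2.082] p [0.5101 0.2255 0.2462] f [ 0.2  0.5 -0.6] open 0.056 grip 0.0
[[0.831, 0.08, 0.551], [0.066, -0.997, 0.045], [0.552, -0.001, -0.834]]
3.51
4.0
3.97
3.3
```

View pics/c8.png

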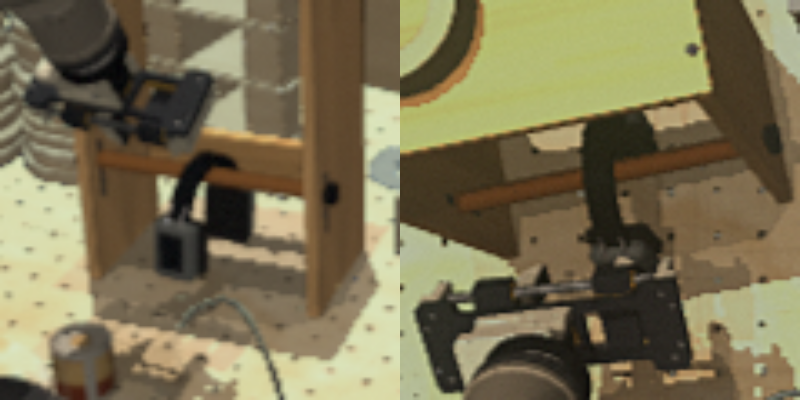

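The defenders hang upright and centred on the bar (scene crop, crown at (215,165)), with the robot clear of them. I allow a couple of seconds to settle and then hand in.

Request:
step_arm(
  motion=[
    [[0,0,0],0],
    [[0,0,0],0],
    [[0,0,0],0],
    [[0,0,0],0],
    [[0,0,0],0],
    [[0,0,0],0],
    [[0,0,0],0],
    [[0,0,0],0],
    [[0,0,0],0],
    [[0,0,0],0],
  ],
)

```text
time: 30.82
tool_pos: [0.5101, 0.2255, 0.2462]
tool_rot: [-3.141, -0.585, 0.079]
contact_force: [-0.6, 0.4, 0.6]
opening: 0.0559
grip_force: 0.0
```

Request:
step_arm(
  motion=[
    [[0,0,0],0],
    [[0,0,0],0],
    [[0,0,0],0],
    [[0,0,0],0],
    [[0,0,0],0],
    [[0,0,0],0],
    [[0,0,0],0],
    [[0,0,0],0],
    [[0,0,0],0],
    [[0,0,0],0],
  ],
)

```text
time: 32.08
tool_pos: [0.5101, 0.2255, 0.2462]
tool_rot: [-3.141, -0.585, 0.08]
contact_force: [0.8, 0.6, 0.4]
opening: 0.0561
grip_force: 0.0
```

```bash
python3 -c "
from cell import robot
print(robot.hand_in())"
```

```text
the job is handed in; nothing more can be done
None
```

The ear defenders hang upright near the middle of the bar (its top felt at about 159 mm), one cup in front and one behind, with the gripper clear; I handed the job in at about 32 s and no verdict came back.

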